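# Run wooden plugs from a spring-gate dispenser into a tray

### The arm

A 6-joint arm with a two-finger parallel gripper is mounted at the origin on the work surface. World frame = base frame: x ahead of the robot, y to its left, z up, the work surface at z = 0. Lengths are in m, angles in rad, forces in N, time in s.
With the tool pointing down it reaches from about 0.375 to 0.9 m from the base axis. Payload 3.1 kg.
Tool frame: the origin (TCP) lies at the very end of the fingers, on their centre line; the grasp point (between the pads) lies 19 mm behind it; z points along the fingers, y is the line along which they close (so a half turn about z gives the same grasp; the last joint's range is limited). The gripper opens to 85 mm and grips with 20 to 120 N. Pads are 22 mm wide; open, the fingers measure 114 mm over their backs; the gripper's body (76 mm by 85 mm) begins 54 mm behind the grasp point. The pads swing forward as they close: fully open they stand 13 mm farther back than shut.
Start: joints at [-1.296, 0.527, 1.433, -0, 1.181, -0.178], TCP at [0.273, -0.562, 0.231] pointing down, gripper open.
Joint ranges: [-3.08, 3.08], [-0.75, 2.2], [0.22, 2.44], [-1.43, 4.57], [0, 2.65], [-2.85, 2.85]. Speed limits (rad/s): [2.79, 2.79, 3.14, 3.14, 3.14, 3.14].

### API

Orientations are given as a unit quaternion [x, y, z, w].
In Python, from station import manip, vision gives the robot as it stands.
- The arm moves only by the tool drive_tool, never from a script. Its argument "deltas" is a list that holds one entry, the list of rows, each a list of 4 numbers: the shift along the tool's x, y, z in mm, then the turn about the tool's z in rad. A call has 1 to 5 rows; each row is the pose to reach, as a shift and turn from the pose commanded when the call began, along the tool's axes at that moment; what a row does not reach only later rows make up. A row lasts 1/12 s, in which the tool goes at most 41.7 mm and 7.16 degrees, less where a joint would pass 70% of its speed; a pose out of reach is approached as far as the arm can. A call with a gripper value outside its range is refused whole. "jaw" is the finger opening in mm, from 0 to 85.4, set as the call begins (left out, the last holds). The fingers move at their own pace and stop on an object; "force" is the grip in N (left out, the last holds). Time passes only in rows, so rows that repeat a pose let the fingers close. It gives the time, the measured TCP pose, the force, the opening and the grip force at its end, in the units of the state.
- manip.sense(): the state, without advancing time (a new reading comes with each control period).
- vision.snapshot(name): name is "side" or "top" or "wrist"; returns the picture (400x640x3 uint8, red, green, blue); there is no depth.
- vision.camera_model(name): a dict with "camera_matrix" (3x3 intrinsics, pixels), "D" ([k1, k2, p1, p2, k3] as OpenCV has them; the pictures are not rectified), "rvec" (rotation vector, rad) and "tvec" (3), from world to camera coordinates, as OpenCV has them. Camera axes: x right, y down, z forward; pixel columns grow to the right and rows downward; lengths in m; the calibration is good to about 2 mm. A picture is of the moment at which its call begins: read the wrist's pose just before it. camera_model takes no time and is no camera call; for the wrist camera it gives the pose at the moment of the call.
- manip.sign_off(): hands the job in; it is judged then, once.
The state is a dict: "t": time; "q": joint angles; "qd": joint speeds; "tau": joint torques, N m; "tcp_pos": TCP position; "tool_rot": TCP orientation; "force": force on the tool from outside, world axes, zero at the start; "ft_torque": the same for the moment, N m; "finger_gap": opening from 0.0 (shut) to 1.0 (fully open); "gripper_force": force on a finger pad.
Only numpy, scipy, OpenCV 4.12 (cv2) and the standard library are available. Lean on these libraries where they do the work, as an engineer would, in place of code of your own. Each camera call takes 0.05 s, during which the arm holds its last target. There are 200 camera calls.

### The job

Stand the grey tray on the bench under the lower end of the plug dispenser's chute and let go of it while the gate is still shut. Then pull the dispenser's spring-loaded gate out by its grip plate until its pointer is level with the white fin that serves as the mark, so that all four round wooden plugs slide down into the tray. The job finishes while you are still holding the gate at the mark (do not let it go), with the four plugs in the standing tray and the other things on the bench left where they are.

Things in the scene. Friction and masses are not known exactly. Their poses are not given: they have to be found in the camera images.
- dispenser: open aluminium chute on plywood posts, screwed to the bench, 42 mm wide, 175 mm long. Origin on the bench below the middle of the chute's lower lip; x across the chute; the chute falls 38 degrees to -y, rising to 205 mm at +y. Posts and base start 50 mm behind the lip, free below the lip up to 70 mm. Guide rail: towards -x at y = 21 mm, x -22 to -212 mm, top 98 mm high
- lip (a point): middle of the chute's lower edge, on the sliding surface, 75 mm above the bench; the plugs fall off here, moving towards the dispenser's -y
- gate: steel slide gate with an upright wooden grip plate; axes as the dispenser's. It shuts the chute near the lip and slides out along the dispenser's -x (towards the robot), travel 75 mm. A spring draws it shut: 4 N at the start, rising 0.1 N per mm (8 to 10 N at the mark). Let go, it springs shut. The plugs run once it is out about 36 mm
- grip (a point): grasp point on the grip plate, in its mid-plane, 16 mm below its top edge. The plate is 12 mm thick along the dispenser's x (the pull direction), 44 mm wide along y, its top 163 mm above the bench, its foot at 111 mm on the slide bar; with the gate shut it stands 82 mm clear of the chute's side
- pointer (a point): free end of the pointer, an 8 mm square wooden finger that sticks out 23 mm from the foot of the gate's grip plate towards the dispenser's +y, 117 mm above the bench; moves with the gate
- mark: the mark: an upright white-painted fin (8 mm thick along x, 32 mm wide, top 136 mm high) clamped to the guide rail beside the pointer's path; axes as the dispenser's. Origin on the bench in the fin's mid-plane: the pointer is at the mark when its x in this frame is 0. It is set 40 to 58 mm out from the shut position; the gate can pass it freely
- tray: loose open grey plastic tray, outside 66 mm along x, 140 mm along y, 50 mm high, walls 5 mm, about 0.15 kg; origin at the centre of its underside
- plug0: loose round wooden spacer plug, 25 mm across, 22 mm high, 12 g; origin at its centre; number 1 from the gate in the row of four lying in the chute at the start
- plug1: loose round wooden spacer plug, 25 mm across, 22 mm high, 12 g; origin at its centre; number 2 from the gate in the row of four lying in the chute at the start
- plug2: loose round wooden spacer plug, 25 mm across, 22 mm high, 12 g; origin at its centre; number 3 from the gate in the row of four lying in the chute at the start
- plug3: loose round wooden spacer plug, 25 mm across, 22 mm high, 12 g; origin at its centre; number 4 from the gate in the row of four lying in the chute at the start
- stapler: loose pneumatic staple gun lying on its side, about 170 x 190 mm and 36 mm high, origin under its middle; a bystander, to be left where it is
- tape: loose roll of paper tape lying flat, 96 mm across, 25 mm high; a bystander, to be left where it is
- glue: loose closed white glue bottle, 52 mm across, 150 mm high, upright; a bystander, to be left where it is
- hammer: loose hammer lying flat, 260 mm long along its x; a bystander, to be left where it is
- corner_sample: loose L-shaped sample of dark frame moulding lying flat, 150 x 145 mm, 26 mm high; a bystander, to be left where it is
- rule: loose flat steel rule, 300 mm long along its x, 32 mm wide, 4 mm thick; a bystander, to be left where it is
- pencil_pot: loose round steel pot with pencils, 72 mm across, 95 mm high (165 mm with the pencils); a bystander, to be left where it is
Not all that is in view belongs to the job. Leave any red look-alike of the tray alone.

How it is judged:
On the way, in this order (a step that is already met when the one before it is completed fails the run):
1. the tray stands on the bench under the chute's lip, let go, with the gate still shut and the plugs behind it (angle between tray's own z axis and vertical below 0.08 rad and height (world z) of tray between -0.004 and 0.005 m and x of lip in the frame of tray between -0.024 and 0.024 m and y of lip in the frame of tray between -0.064 and 0.064 m and contact force between each of the arm, the fingers and tray below 0.3 N and x of pointer in the frame of dispenser above -0.114 m and z of plug0 in the frame of dispenser above 0.085 m), for 0.2 s.
2. the gate is pulled out so that its pointer is level with the mark (x of pointer in the frame of mark between -0.005 and 0.005 m and contact force between the fingers and gate above 1 N), for 0.2 s.
At the end, for the whole second after the job is handed in: the gripper still holds the gate with its pointer within 5 mm of the mark's mid-plane, the gate not moving; the tray stands upright on the bench, untouched; all four plugs lie at rest inside it, below its rim (all of step 2 and contact force between each of the fingers, the arm and tray below 0.3 N and linear speed of gate below 0.02 m/s and angle between tray's own z axis and vertical below 0.08 rad and height (world z) of tray between -0.004 and 0.005 m and x of plug0 in the frame of tray between -0.031 and 0.031 m and y of plug0 in the frame of tray between -0.068 and 0.068 m and z of plug0 in the frame of tray between 0 and 0.05 m and linear speed of each of plug0, plug1, plug2, plug3 below 0.03 m/s and x of plug1 in the frame of tray between -0.031 and 0.031 m and y of plug1 in the frame of tray between -0.068 and 0.068 m and z of plug1 in the frame of tray between 0 and 0.05 m and x of plug2 in the frame of tray between -0.031 and 0.031 m and y of plug2 in the frame of tray between -0.068 and 0.068 m and z of plug2 in the frame of tray between 0 and 0.05 m and x of plug3 in the frame of tray between -0.031 and 0.031 m and y of plug3 in the frame of tray between -0.068 and 0.068 m and z of plug3 in the frame of tray between 0 and 0.05 m); the arm keeps its last pose, push and grip.
It fails at once if one of the other things on the bench is pushed away (over 20 mm) or tipped over (distance of any of stapler, tape, glue, hammer, corner_sample, rule, pencil_pot from where it was at the start of the episode above 0.02 m or angle between any of stapler, tape, glue, hammer, corner_sample, rule, pencil_pot's own z axis and vertical above 0.35 rad).
It also fails if it takes over 54 s, if anything falls off the work surface, if the arm or the gripper's body presses on something with over 40 N, if the wrist force passes 120 N, or if a joint passes its speed limit or range.

## Working session

There is one attempt and no reset: what is moved stays moved. The work goes in short steps, Python scripts to look and compute and a tool call to move; the robot and the scene stay as the last step left them, time stands still between calls to the robot, and variables do not carry over. Pictures are saved under pics/ and viewed, at most 10 in all, crops included, and the job is handed in when it is done.

Besides the shell and the picture viewer there is one more tool, called as name([rows], argument=value, ...), one row to a line, values as JSON. drive_tool: Moves the arm, as the interface text tells. Its arguments: {"type":"object","properties":{"deltas":{"type":"array"},"jaw":{"type":"number"},"force":{"type":"number"}},"required":["deltas"]}

```bash
mkdir -p pics; ls; python3 - <<'E'
from station import manip, vision
import cv2
for n in ("top","side"):
    cv2.imwrite(f"pics/{n}0.png",cv2.cvtColor(vision.snapshot(n),cv2.COLOR_RGB2BGR))
    m=vision.camera_model(n);R=cv2.Rodrigues(m["rvec"])[0];print(n,m, -R.T@m["tvec"])
print(manip.sense())
E
```

```text
pics
top {'camera_matrix': array([[467.62954824,   0.        , 319.8127222 ],
       [  0.        , 467.62954824, 204.38070436],
       [  0.        ,   0.        ,   1.        ]]), 'D': array([-0.13119283,  0.        ,  0.        ,  0.        ,  0.        ]), 'rvec': array([ 2.19337815, -2.19750982,  0.08548144]), 'tvec': array([-0.01310172,  0.48815371,  1.34684313])} [0.40088081 0.00478945 1.37539948]
side {'camera_matrix': array([[475.10581295,   0.        , 315.47710722],
       [  0.        , 475.10581295, 199.30868822],
       [  0.        ,   0.        ,   1.        ]]), 'D': array([-0.08697439,  0.        ,  0.        ,  0.        ,  0.        ]), 'rvec': array([ 0.66925508, -2.39976769,  1.38714357]), 'tvec': array([0.41718541, 0.2303573 , 1.18844403])} [-0.14002425  0.99363713  0.79535263]
{'t': 0.1, 'q': array([-1.29648101e+00,  5.28386661e-01,  1.43377332e+00,  5.13361807e-06,
        1.18144006e+00, -1.78514894e-01]), 'qd': array([-0.00023007, -0.00177296, -0.00363813,  0.00042948, -0.0016693 ,
       -0.00082936]), 'tau': array([-4.63773267e-05, -4.43304527e+01, -1.78586054e+01, -1.81982427e-04,
        3.87387903e-03, -6.91992128e-06]), 'tcp_pos': array([ 0.27328449, -0.56135846,  0.2304235 ]), 'tool_rot': array([ 9.74477141e-01,  2.24484508e-01, -4.56876874e-05, -1.00265452e-03]), 'force': array([-0.50689343,  0.48311345,  0.1255887 ]), 'ft_torque': array([-0.0554655 , -0.01725194, -0.02159283]), 'gripper_force': 0.0, 'finger_gap': 0.9982963401048399}
```

View pics/top0.png

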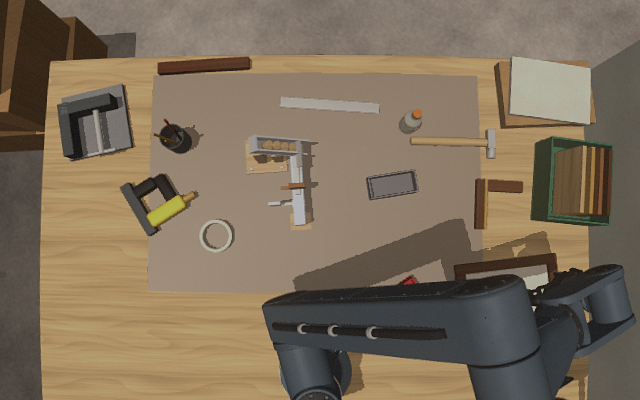

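View pics/side0.png

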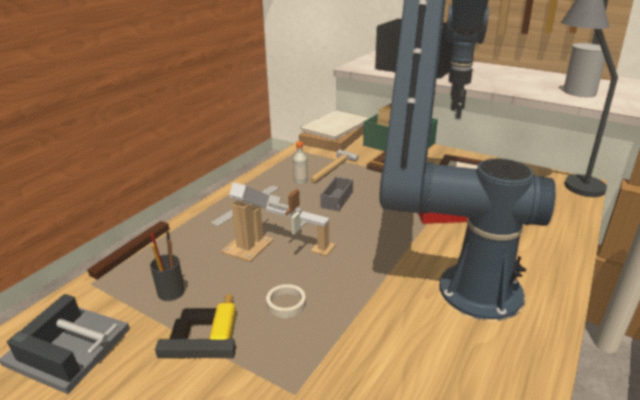

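The top view shows the chute at (245-312, 137-158), with the lip on the right at about (312,148). The grip plate is at (293,186), the white fin at (275,204) and the tray at (392,185). Next I'll enlarge crops of these.

```bash
python3 - <<'E'
import cv2,numpy as np
a=cv2.imread("pics/top0.png")
c=cv2.resize(a[130:235,240:320],None,fx=5.7,fy=5.7,interpolation=cv2.INTER_CUBIC)
d=cv2.resize(a[160:210,358:426],None,fx=5,fy=5,interpolation=cv2.INTER_CUBIC)
o=np.zeros((600,800,3),np.uint8);o[:c.shape[0],:c.shape[1]]=c;o[:d.shape[0],458:458+d.shape[1]]=d
cv2.imwrite("pics/c1.png",o);print(c.shape)
a=cv2.imread("pics/side0.png")
cv2.imwrite("pics/c2.png",cv2.resize(a[165:265,220:360],None,fx=5.7,fy=5.7,interpolation=cv2.INTER_CUBIC))
E
```

```text
(598, 456, 3)
```

View pics/c1.png

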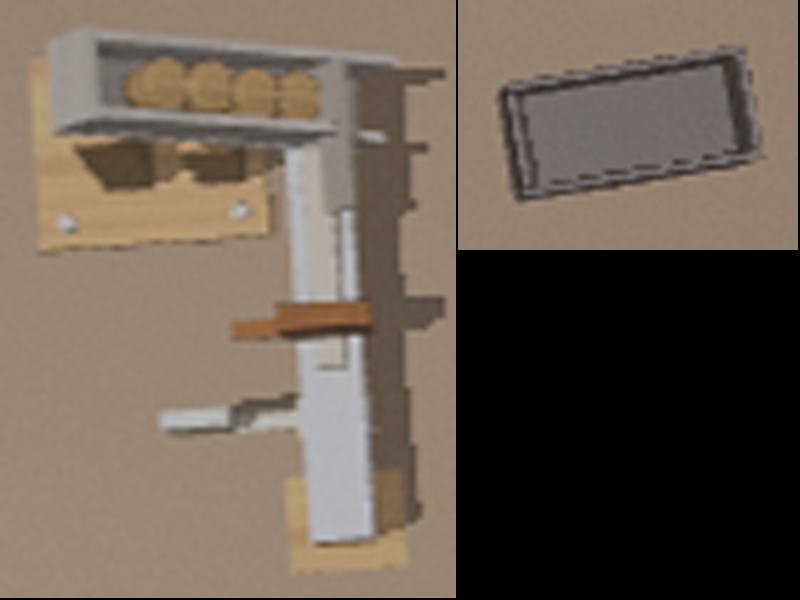

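View pics/c2.png

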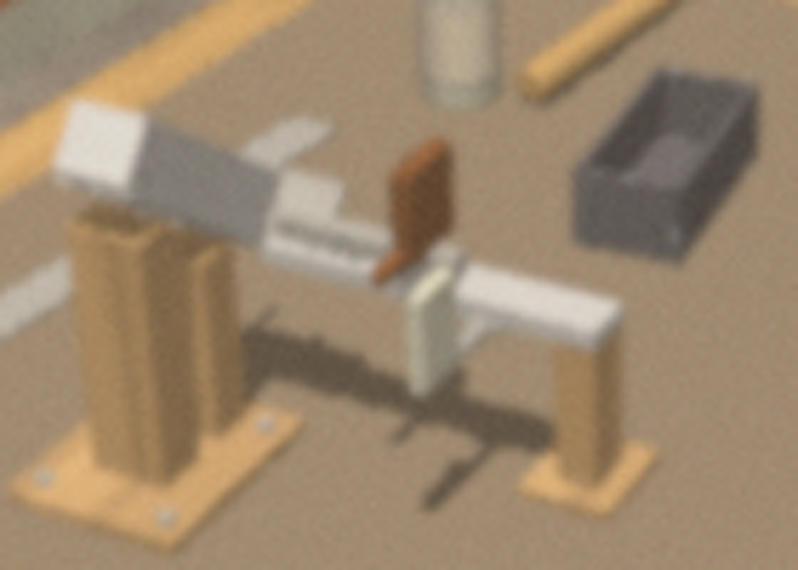

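The crops give these pixel positions:

| Crop | Item | Position |
|---|---|---|
| Top | Plugs 0 to 3 | (299,97) to (150,83) |
| Top | Plate top | (320,313) |
| Top | Pointer tip | (232,329) |
| Top | Fin top | (195,420) |
| Top | Rail end | (343,538) |
| Top | Tray corners | (500,88), (742,48), (762,157), (520,200) |
| Side | Pointer tip | (376,278) |
| Side | Fin top | (436,280) |

The side view confirms the pointer and fin. I'll fit both poses from these.

```bash
cat > h.py <<'E'
import cv2,numpy as np
from scipy.optimize import least_squares
from station import manip,vision
M={n:vision.camera_model(n) for n in("top","side")}
def proj(n,P):
    m=M[n];return cv2.projectPoints(np.float64(P).reshape(-1,3),m["rvec"],m["tvec"],m["camera_matrix"],m["D"])[0][:,0]
def un(p,s,o): return (np.array(p,float)+.5)/s-.5+np.array(o)
def T(p,P):
    c,s=np.cos(p[2]),np.sin(p[2]);P=np.array(P,float)
    return np.c_[p[0]+c*P[:,0]-s*P[:,1],p[1]+s*P[:,0]+c*P[:,1],P[:,2]]
E
cat > fit.py <<'E'
from h import *
top=un([(299,97),(255,92),(207,88),(150,83),(343,538),(320,313),(232,329),(195,420)],5.7,(240,130))
side=un([(376,278),(436,280)],5.7,(220,165))
t38=np.deg2rad(38)
def res(p,full=False):
    s=p[3]+.025*np.arange(4)
    P=[[0,y*np.cos(t38)-.011*np.sin(t38),.075+y*np.sin(t38)+.011*np.cos(t38)] for y in s]
    P+=[[-.212,.021,.098],[p[4],.021,.163],[p[4],.066,.117],[p[5],p[6],.136]]
    W=T(p,P); r=np.r_[proj("top",W)-top,proj("side",W[[6,7]])-side]
    return r if full else r.ravel()
f=least_squares(res,[.56,.02,0,.04,-.109,-.16,.08],loss="soft_l1");p=f.x
print("disp",p.round(4));print(res(p,1).round(1))
print("grip,pointer,mark-world",T(p,[[p[4],.021,.147],[p[4],.066,.117],[p[5],0,0],[0,0,.075]]).round(4))
print("pull",p[4]-p[5])
tr=un(np.array([(500,88),(742,48),(762,157),(520,200)])-[458,0],5,(358,160))
C=[[.033,.07,.05],[.033,-.07,.05],[-.033,-.07,.05],[-.033,.07,.05]]
g=least_squares(lambda q:(proj("top",T(q,C))-tr).ravel(),[.47,-.2,0]);print("tray",g.x.round(4),g.fun.round(1))
s=manip.sense();print(s["tcp_pos"],s["finger_gap"])
E
python3 fit.py
```

```text
disp [ 0.6428  0.0352  0.0622  0.0464 -0.1113 -0.1551  0.0834]
[[-0.8 -0.2]
 [-0.6  0. ]
 [ 0.1  0.1]
 [ 2.2  0.4]
 [-0.4 -0.2]
 [ 0.5  0.1]
 [-0.   0.1]
 [ 0.4  0.3]
 [-0.3 -0.1]
 [-0.5  0.3]]
grip,pointer,mark-world [[0.5305 0.0492 0.147 ]
 [0.5277 0.0941 0.117 ]
 [0.488  0.0255 0.    ]
 [0.6428 0.0352 0.075 ]]
pull 0.043873808616946244
tray [ 0.5435 -0.2213  0.1689] [ 0.3 -0.2 -0.5 -0.3 -0.3  0.4  0.4  0.1]
[ 0.27328449 -0.56135846  0.2304235 ] 0.9982963401048399
```

```bash
cat > go.py <<'E'
import sys
from h import *
from scipy.spatial.transform import Rotation as Ro
x,y,z,a=map(float,sys.argv[1:])
s=manip.sense();R=Ro.from_quat(s["tool_rot"]).as_matrix()
d=R.T@(np.array([x,y,z])-s["tcp_pos"])*1e3
a0=np.arctan2(R[1,0],R[0,0]);print("d mm",d.round(1),"turn",round(-(a-a0),3),"a0",round(a0,3),"t",s["t"],"q",s["q"].round(2),"tilt z",R[:,2].round(4))
E
python3 go.py .5477 -.2459 .15 1.740
```

```text
d mm [ 384.7 -163.4   80.9] turn -1.287 a0 0.453 t 0.1 q [-1.3   0.53  1.43  0.    1.18 -0.18] tilt z [-5.0e-04  1.9e-03 -1.0e+00]
```

drive_tool([
  [[32,-13,0,-0.11],[64,-27,0,-0.22],[96,-41,0,-0.33],[128,-54,0,-0.44],[160,-68,0,-0.55]],
], jaw=85)

```text
t: 0.52
tcp_pos: [0.3882, -0.4294, 0.2309]
tool_rot: [0.876, 0.483, 0.0, -0.0]
force: [0.7, -0.9, 0.3]
finger_gap: 0.994
gripper_force: 0.0
```

```bash
python3 go.py .5477 -.2459 .15 1.740
```

```text
d mm [240.3  36.9  80.9] turn -0.732 a0 1.008 t 0.5167 q [-1.03  0.47  1.55  0.    1.13 -0.47] tilt z [-4.e-04  8.e-04 -1.e+00]
```

drive_tool([
  [[34,5,12,-0.11],[68,10,24,-0.22],[102,15,36,-0.33],[136,20,46,-0.44],[170,26,57,-0.55]],
])

```text
t: 0.93
tcp_pos: [0.5015, -0.2998, 0.1735]
tool_rot: [0.712, 0.703, -0.0, -0.001]
force: [1.2, -0.1, -0.2]
finger_gap: 0.993
gripper_force: 0.0
```

```bash
python3 go.py .5477 -.2459 .12 1.740
```

```text
d mm [54.4 45.6 53.5] turn -0.182 a0 1.558 t 0.9333 q [-0.73  0.55  1.59 -0.    1.   -0.72] tilt z [-8.e-04  7.e-04 -1.e+00]
```

drive_tool([
  [[18,15,18,-0.07],[36,30,36,-0.14],[54,45.5,53,-0.182],[54,45.5,53,-0.182],[54,45.5,53,-0.182]],
])

```text
t: 1.35
tcp_pos: [0.5471, -0.2467, 0.1198]
tool_rot: [0.646, 0.763, -0.0, -0.002]
force: [-0.5, -0.5, 1.5]
finger_gap: 0.993
gripper_force: 0.0
```

```bash
python3 - <<'E'
from h import *
M["wrist"]=vision.camera_model("wrist")
a=cv2.cvtColor(vision.snapshot("wrist"),cv2.COLOR_RGB2BGR)
C=[[.033,.07,.05],[.033,-.07,.05],[-.033,-.07,.05],[-.033,.07,.05]]
print(proj("wrist",T([.5435,-.2213,.1689],C)).round())
cv2.imwrite("pics/w1.png",a)
E
python3 go.py .5477 -.2459 .014 1.740
```

```text
[[371.  73.]
 [363. 262.]
 [281. 262.]
 [272.  74.]]
d mm [  2.    1.  106.8] turn -0.005 a0 1.735 t 1.4 q [-0.61  0.64  1.59 -0.    0.92 -0.78] tilt z [-1.2e-03  3.0e-04 -1.0e+00]
```

View pics/w1.png

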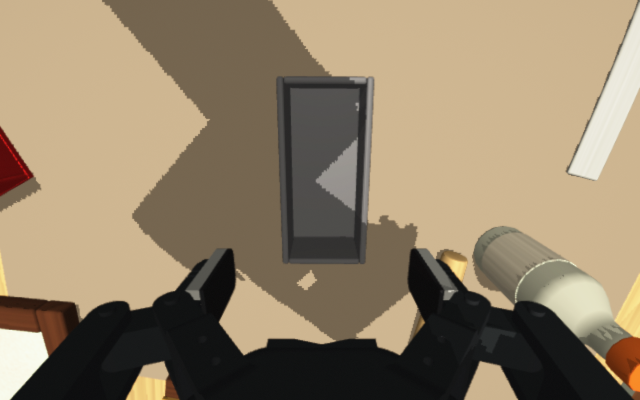

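The wrist view has the tray at (277-374, 78) to (283-367, 263), about 3 px right of the prediction. That's roughly 2 mm, so I'll shift and descend.

drive_tool([
  [[2,3,30,0],[2,3,60,0],[2,3,90,0],[2,3,106,0],[2,3,106,0]],
])

```text
t: 1.82
tcp_pos: [0.5475, -0.2462, 0.0127]
tool_rot: [0.648, 0.762, -0.0, -0.003]
force: [0.1, 0.8, -0.8]
finger_gap: 0.994
gripper_force: 0.0
```

drive_tool([
  [[0,0,0,0],[0,0,0,0],[0,0,0,0],[0,0,0,0],[0,0,0,0]],
], jaw=55, force=35)

```text
t: 2.23
tcp_pos: [0.5509, -0.2468, 0.017]
tool_rot: [0.647, 0.763, 0.0, 0.002]
force: [-0.5, -1.6, 4.5]
finger_gap: 0.768
gripper_force: 41.6
```

drive_tool([
  [[0,0,0,0],[0,0,0,0],[0,0,0,0],[0,0,-3,0],[0,0,-10,0]],
])

```text
t: 2.65
tcp_pos: [0.5494, -0.2453, 0.025]
tool_rot: [0.647, 0.763, -0.0, -0.001]
force: [-0.3, 0.6, -1.3]
finger_gap: 0.765
gripper_force: 41.1
```

```bash
python3 go.py .5477 -.2459 .014 1.740
```

```text
d mm [-0.3 -1.8 11. ] turn -0.005 a0 1.735 t 2.65 q [-0.61  0.79  1.63  0.    0.73 -0.77] tilt z [-0.0015  0.0012 -1.    ]
```

```bash
python3 go.py .6465 -.0240 .024 1.633
```

```text
d mm [202.5 131.9   1.1] turn 0.102 a0 1.735 t 2.65 q [-0.61  0.79  1.63  0.    0.73 -0.77] tilt z [-0.0015  0.0012 -1.    ]
```

drive_tool([
  [[14,18,0,0.01],[32,40,0,0.03],[52,64,0,0.05],[74,84,0,0.07],[96,98,0,0.09]],
])

```text
t: 3.07
tcp_pos: [0.633, -0.134, 0.0258]
tool_rot: [0.681, 0.732, 0.001, 0.001]
force: [0.9, -1.1, -1.9]
finger_gap: 0.763
gripper_force: 41.1
```

```bash
python3 go.py .6465 -.0240 .024 1.633
```

```text
d mm [108.7  21.5   1.8] turn 0.011 a0 1.644 t 3.0667 q [-0.38  0.82  1.51  0.    0.81 -0.45] tilt z [ 2.1e-03 -4.0e-04 -1.0e+00]
```

drive_tool([
  [[20,10,0,0.01],[45,20,0,0.01],[70,20,0,0.01],[92,20,0,0.01],[108,20,0,0.01]],
])

```text
t: 3.48
tcp_pos: [0.6422, -0.0234, 0.0252]
tool_rot: [0.684, 0.73, -0.0, -0.001]
force: [0.1, -0.1, -1.2]
finger_gap: 0.77
gripper_force: 41.1
```

drive_tool([
  [[0,0,0,0],[0,0,0,0],[0,0,0,0]],
])

```text
t: 3.73
tcp_pos: [0.6433, -0.0268, 0.0255]
tool_rot: [0.684, 0.729, 0.0, 0.0]
force: [-0.4, -0.2, -1.3]
finger_gap: 0.765
gripper_force: 41.1
```

```bash
python3 go.py .6465 -.0240 .015 1.633; python3 - <<'E'
from h import *
a=cv2.cvtColor(vision.snapshot("side"),cv2.COLOR_RGB2BGR)
b=cv2.cvtColor(vision.snapshot("top"),cv2.COLOR_RGB2BGR)
o=np.vstack([cv2.resize(a[150:270,200:400],(500,300)),cv2.resize(b[110:230,230:430],(500,300))])
cv2.imwrite("pics/p1.png",o)
E
```

```text
d mm [ 2.6  3.3 10.5] turn 0.002 a0 1.635 t 3.7333 q [-0.21  0.82  1.51 -0.    0.81 -0.28] tilt z [ 6.e-04 -6.e-04 -1.e+00]
```

View pics/p1.png

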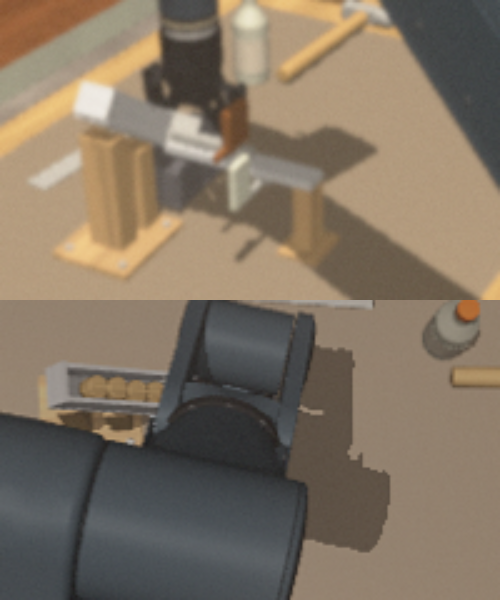

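The view shows the tray under the lip, hanging about 9 mm above the bench, with the gate still shut. I'll set it down and release it gently.

drive_tool([
  [[2.5,3,2,0],[2.5,3,5,0],[2.5,3,8,0],[2.5,3,10,0],[2.5,3,10,0]],
])

```text
t: 4.25
tcp_pos: [0.6461, -0.0239, 0.0169]
tool_rot: [0.684, 0.729, -0.0, 0.0]
force: [-1.6, 0.5, 9.3]
finger_gap: 0.77
gripper_force: 42.4
```

drive_tool([
  [[0,0,0,0],[0,0,0,0],[0,0,0,0],[0,0,0,0],[0,0,0,0]],
], jaw=80)

```text
t: 4.67
tcp_pos: [0.6457, -0.0233, 0.0149]
tool_rot: [0.684, 0.729, -0.0, -0.0]
force: [-0.3, 0.2, -0.1]
finger_gap: 0.939
gripper_force: 0.0
```

```bash
python3 go.py .6465 -.0240 .015 1.633; python3 - <<'E'
from h import *
M["wrist"]=vision.camera_model("wrist")
a=cv2.cvtColor(vision.snapshot("wrist"),cv2.COLOR_RGB2BGR)
cv2.imwrite("pics/w2.png",a)
C=[[.033,.07,.05],[.033,-.07,.05],[-.033,-.07,.05],[-.033,.07,.05]]
print(proj("wrist",T([.6445,.0,.0622],C)).round(),proj("wrist",[.6428,.0352,.075]))
E
```

```text
d mm [-0.8  0.8 -0.1] turn 0.002 a0 1.635 t 4.6667 q [-0.21  0.84  1.51  0.    0.8  -0.27] tilt z [-5.e-04  2.e-04 -1.e+00]
[[420.  46.]
 [391. 376.]
 [250. 376.]
 [221.  46.]] [[322.1952443  162.60796253]]
```

View pics/w2.png

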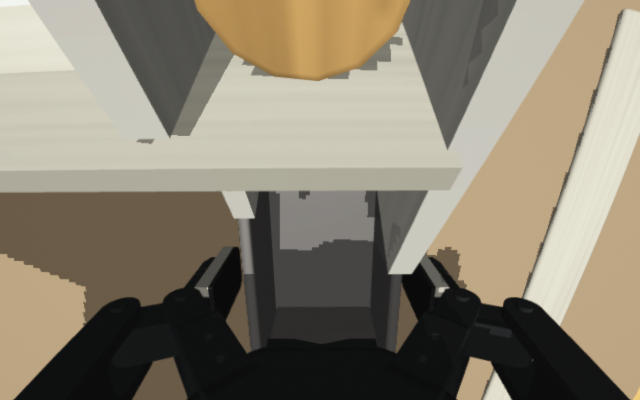

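The wrist view shows the tray standing at the predicted spot. Its inner walls run from about u=250 to 395, and the chute walls are centred near u≈325 above it. I'll go straight up, then across to the grip plate.

drive_tool([
  [[0,0,-10,0],[0,0,-40,0],[0,0,-80,0],[0,0,-120,0],[0,0,-160,0]],
])

```text
t: 5.13
tcp_pos: [0.6454, -0.0232, 0.1773]
tool_rot: [0.684, 0.729, -0.0, -0.0]
force: [0.8, -0.4, -1.1]
finger_gap: 0.94
gripper_force: 0.0
```

drive_tool([
  [[0,0,-20,0],[0,0,-45,0],[0,0,-45,0]],
])

```text
t: 5.38
tcp_pos: [0.6492, -0.0238, 0.2274]
tool_rot: [0.684, 0.729, 0.003, 0.005]
force: [-0.2, -0.6, 0.1]
finger_gap: 0.939
gripper_force: 0.0
```

```bash
python3 go.py .5305 .0492 .22 1.633
```

```text
d mm [  80.5 -113.8    5.7] turn 0.002 a0 1.635 t 5.3833 q [-0.21  0.56  1.38  0.    1.19 -0.27] tilt z [ 0.0122 -0.0025 -0.9999]
```

drive_tool([
  [[18,-25,0,0],[38,-54,0,0],[58,-84,2,0],[78,-112,5,0],[78,-112,5,0]],
], jaw=50)

```text
t: 5.8
tcp_pos: [0.52, 0.0509, 0.2137]
tool_rot: [0.683, 0.73, -0.003, -0.005]
force: [-1.5, 0.0, 0.6]
finger_gap: 0.582
gripper_force: 0.0
```

drive_tool([
  [[0,0,0,0],[0,0,0,0],[0,0,0,0]],
])

```text
t: 6.05
tcp_pos: [0.5306, 0.0468, 0.2156]
tool_rot: [0.684, 0.729, 0.001, 0.001]
force: [-0.5, 0.5, 0.3]
finger_gap: 0.587
gripper_force: 0.0
```

```bash
python3 go.py .5305 .0492 .128 1.633; python3 - <<'E'
from h import *
M["wrist"]=vision.camera_model("wrist")
a=cv2.cvtColor(vision.snapshot("wrist"),cv2.COLOR_RGB2BGR)
cv2.imwrite("pics/w3.png",a)
p=[ 0.6428,0.0352,0.0622]
print(proj("wrist",T(p,[[x,y,.163] for x in(-.1173,-.1053) for y in(-.001,.043)]+[[-.1113,.066,.117],[-.1551,.0834,.136],[0,0,.075]])).round())
E
```

```text
d mm [ 2.4 -0.1 87.6] turn 0.001 a0 1.634 t 6.05 q [-0.12  0.42  1.68 -0.    1.03 -0.19] tilt z [ 2.e-03 -4.e-04 -1.e+00]
[[312. 243.]
 [311. 183.]
 [329. 243.]
 [329. 183.]
 [320. 142.]
 [260. 120.]
 [431. 204.]]
```

View pics/w3.png

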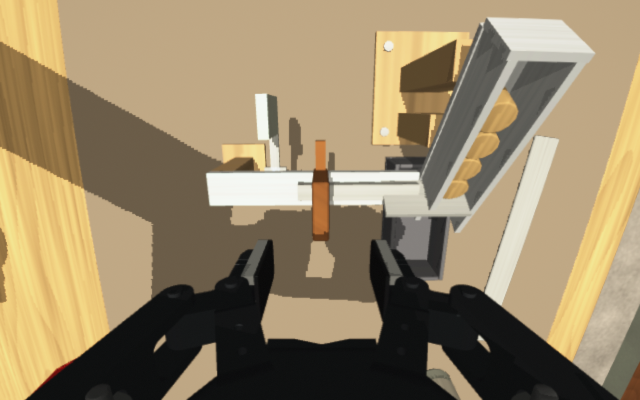

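The wrist view has the plate top at u 312-329, the pointer tip at (320,140) and the fin top near (263,116), all close to prediction. I'll descend onto the plate and read the fin edges numerically.

drive_tool([
  [[2,0,20,0],[2,0,45,0],[2,0,70,0],[2,0,87,0],[2,0,87,0]],
])

```text
t: 6.52
tcp_pos: [0.5275, 0.0489, 0.1249]
tool_rot: [0.685, 0.729, -0.002, -0.003]
force: [0.1, 0.2, 0.1]
finger_gap: 0.58
gripper_force: 0.0
```

drive_tool([
  [[0,0,0,0],[0,0,0,0],[0,0,0,0],[0,0,0,0],[0,0,0,0]],
], jaw=5, force=60)

```text
t: 6.93
tcp_pos: [0.5298, 0.049, 0.1296]
tool_rot: [0.684, 0.73, 0.001, 0.001]
force: [-0.6, -0.8, 4.4]
finger_gap: 0.129
gripper_force: 59.5
```

drive_tool([
  [[0,0,0,0],[0,0,0,0],[0,0,0,0],[0,0,0,0],[0,0,0,0]],
])

```text
t: 7.35
tcp_pos: [0.5298, 0.0491, 0.1296]
tool_rot: [0.684, 0.73, 0.001, 0.001]
force: [-1.3, -1.0, 6.1]
finger_gap: 0.129
gripper_force: 59.7
```

```bash
python3 go.py .5305 .0492 .128 1.633; python3 - <<'E'
from h import *
g=cv2.cvtColor(cv2.imread("pics/w3.png"),cv2.COLOR_BGR2GRAY)
for v in(98,105,112,119,126,133,140): print(v,g[v,250:284])
E
```

```text
d mm [0.1 0.7 1.6] turn 0.003 a0 1.636 t 7.35 q [-0.12  0.55  1.76 -0.    0.83 -0.18] tilt z [ 2.6e-03 -9.0e-04 -1.0e+00]
98 [171 172 172 172 179 225 243 246 247 246 246 246 246 247 247 245 229 141
  91  85  86  87  86  86  86  87  98 161 171 172 172 171 172 172]
105 [171 171 172 171 175 198 239 246 247 247 247 246 247 247 247 247 243 159
  92  86  85  86  86  87  86  87  94 141 168 172 172 172 171 172]
112 [171 171 172 171 172 180 229 244 246 246 246 246 246 246 246 246 244 202
 116  87  86  86  87  86  85  87  88 114 165 171 172 171 172 172]
119 [172 171 172 172 172 175 203 241 246 246 246 246 246 246 246 246 245 228
 128  88  86  86  86  85  86  87  87  99 164 172 172 172 172 171]
126 [172 172 172 172 171 172 184 237 245 246 246 246 246 246 246 246 246 243
 166  97  85  86  87  87  86  87  87  96 148 170 172 172 172 172]
133 [171 171 173 172 171 171 177 213 243 246 246 246 246 246 246 246 246 244
 195 104  86  85  85  86  87  87  88  93 122 167 171 172 172 172]
140 [172 172 172 172 172 172 172 174 189 193 192 192 192 192 192 192 191 182
 185 220 235 234 155 135 137 135 132 128 112 166 172 171 172 172]
```

Gripped, with the gap at 11 mm and the pads at 60 N. The fin reads about 1.3 mm nearer than the fit, so I'll pull about 43 mm along tool -y.

drive_tool([
  [[0,-4,0,0],[0,-10,0,0],[0,-18,0,0],[0,-26,0,0],[0,-33,0,0]],
])

```text
t: 7.77
tcp_pos: [0.4999, 0.0469, 0.1297]
tool_rot: [0.684, 0.729, 0.003, 0.004]
force: [7.8, 1.2, 2.6]
finger_gap: 0.131
gripper_force: 59.0
```

drive_tool([
  [[0,-5,0,0],[0,-8,0,0],[0,-10,0,0],[0,-10,0,0],[0,-10,0,0]],
])

```text
t: 8.18
tcp_pos: [0.4904, 0.0463, 0.1297]
tool_rot: [0.684, 0.729, 0.003, 0.004]
force: [7.9, 0.3, 2.4]
finger_gap: 0.128
gripper_force: 59.1
```

drive_tool([
  [[0,0,0,0],[0,0,0,0],[0,0,0,0],[0,0,0,0],[0,0,0,0]],
])

```text
t: 8.6
tcp_pos: [0.4905, 0.0463, 0.1297]
tool_rot: [0.684, 0.729, 0.003, 0.004]
force: [8.0, 0.8, 3.3]
finger_gap: 0.128
gripper_force: 59.1
```

```bash
python3 go.py .4875 .0465 .1296 1.633; python3 - <<'E'
from h import *
M["wrist"]=vision.camera_model("wrist")
a=cv2.cvtColor(vision.snapshot("wrist"),cv2.COLOR_RGB2BGR)
b=cv2.cvtColor(vision.snapshot("side"),cv2.COLOR_RGB2BGR)
cv2.imwrite("pics/w4raw.png",a)
o=np.vstack([cv2.resize(a[0:240,200:600],(500,300)),cv2.resize(b[150:270,200:400],(500,300))])
cv2.imwrite("pics/w4.png",o)
p=[ 0.6428,0.0352,0.0622]
for xm in(-.1539,):print(proj("wrist",T(p,[[xm,.066,.117],[xm,.066,.121],[xm,.0834-.016,.136],[xm,.0834,.136]])).round(1))
E
```

```text
d mm [ 0.4 -3.   0. ] turn 0.002 a0 1.635 t 8.6 q [-0.13  0.51  1.86  0.    0.76 -0.2 ] tilt z [ 9.8e-03 -7.0e-04 -1.0e+00]
[[315.2 163.1]
 [315.1 164.5]
 [314.8 167.4]
 [314.7 132.2]]
```

View pics/w4.png

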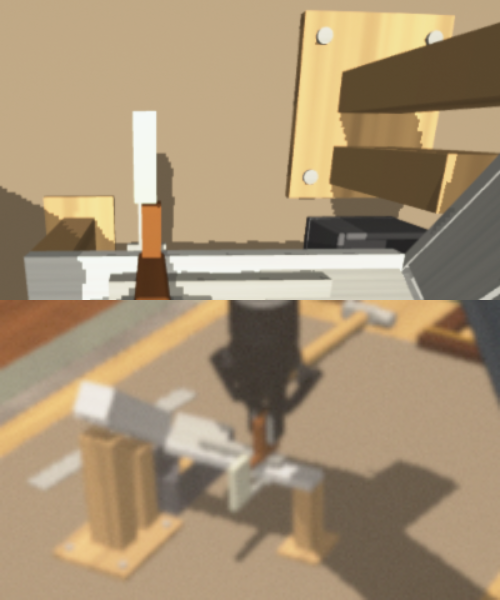

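The pointer at u≈321 is about 5 px (2.3 mm) short of the fin centre at u≈316, so I'll pull a little further.

drive_tool([
  [[0,-1.3,0,0],[0,-2.6,0,0],[0,-2.6,0,0],[0,-2.6,0,0],[0,-2.6,0,0]],
])

```text
t: 9.12
tcp_pos: [0.4881, 0.0461, 0.1297]
tool_rot: [0.684, 0.729, 0.003, 0.004]
force: [7.5, 0.7, 2.3]
finger_gap: 0.134
gripper_force: 59.2
```

drive_tool([
  [[0,0,0,0],[0,0,0,0],[0,0,0,0],[0,0,0,0],[0,0,0,0]],
])

```text
t: 9.53
tcp_pos: [0.4881, 0.0462, 0.1297]
tool_rot: [0.684, 0.729, 0.003, 0.004]
force: [7.7, 1.5, 1.7]
finger_gap: 0.131
gripper_force: 59.2
```

```bash
python3 - <<'E'
from h import *
M["wrist"]=vision.camera_model("wrist")
a=cv2.cvtColor(vision.snapshot("wrist"),cv2.COLOR_RGB2BGR);b=cv2.cvtColor(vision.snapshot("top"),cv2.COLOR_RGB2BGR)
c=cv2.cvtColor(vision.snapshot("side"),cv2.COLOR_RGB2BGR)
g=a.min(2).astype(int)
for v in(120,140,155): w=np.where(g[v,290:345]>225)[0]+290;print("fin",v,w.min(),w.max())
h=cv2.cvtColor(a,cv2.COLOR_BGR2HSV)
for v in(172,180,188):
    w=np.where((h[v,290:345,1]>130)&(h[v,290:345,2]>100))[0]+290;print("ptr",v,w.min() if len(w) else 0,w.max() if len(w) else 0)
p=[ 0.6428,0.0352,0.0622];x=-.1536
print(proj("wrist",T(p,[[x,.063,.121],[x,.0834,.136]])).round(1))
o=np.zeros((600,800,3),np.uint8)
o[:400,:640]=a;o[400:,:400]=cv2.resize(b[125:200,220:370],(400,200));o[400:,400:]=cv2.resize(c[180:255,220:370],(400,200))
cv2.imwrite("pics/w5.png",o);s=manip.sense();print(s["t"],s["tcp_pos"],s["force"],s["gripper_force"])
E
```

```text
fin 120 313 329
fin 140 313 329
fin 155 313 329
ptr 172 313 328
ptr 180 313 328
ptr 188 313 328
[[320.4 170.2]
 [320.7 132.2]]
9.6833 [0.48807764 0.04615519 0.12967007] [7.35868224 0.91582265 3.15947239] 59.235312938690186
```

View pics/w5.png

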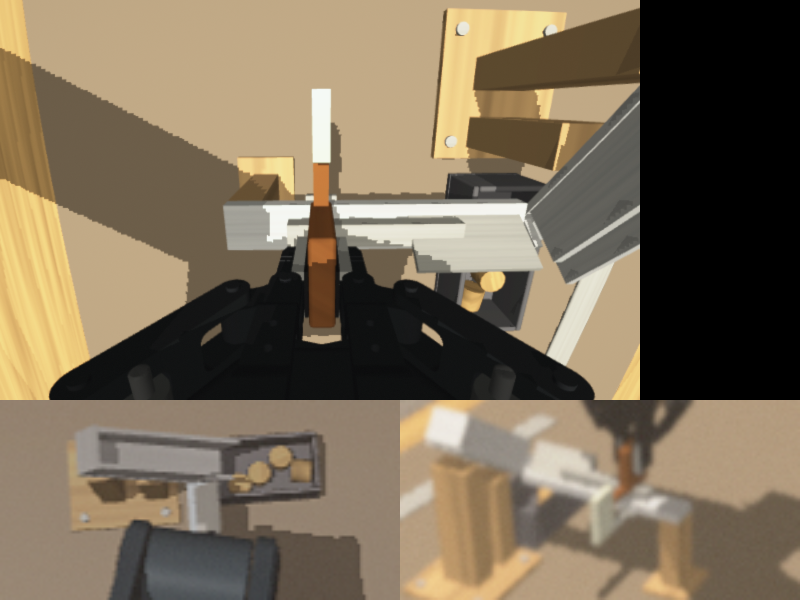

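The pointer (u 313-328) is level with the fin (u 313-329). The chute is empty and all four plugs lie in the tray, at (240,483), (259,472), (280,457) and (301,470) in the lower-left inset.

```bash
python3 -c "
from station import manip
print(manip.sign_off())"
```

```text
the job is handed in; nothing more can be done
None
```

The job is handed in (no verdict was returned): the tray stands under the chute with all four plugs inside it, and the gripper is still holding the gate with its pointer level with the mark.

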